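# Park the hanging work light over the turntable

## Robot

A 7-joint arm with a two-finger parallel gripper is mounted at the origin on the work surface. World frame = base frame: x ahead of the robot, y to its left, z up, the work surface at z = 0. Lengths are in m, angles in rad, forces in N, time in s.
With the tool pointing down it reaches from about 0.4 to 0.9 m from the base axis. Payload 5.5 kg.
Tool frame: the origin (TCP) lies between the finger pads, 19 mm behind the fingertips; this is the grasp point; z points along the fingers, x is the direction in which the jaws open and shut, and the axes are right-handed (so a half turn about z gives the same grasp; the last joint's range is limited). The gripper opens to 92 mm and grips with 3 to 60 N. Pads are 19 mm wide; open, the fingers measure 130 mm over their backs; the gripper's body (75 mm by 190 mm) begins 47 mm behind the grasp point.
Start: joints at [1.605, 0.501, -0.427, 1.55, 0.221, 1.138, -0.21], TCP at [0.147, -0.633, 0.246] pointing down, gripper open.
Joint ranges: [-2.88, 2.88], [-0.31, 2.03], [-1.54, 1.56], [0.2, 2.42], [-1.41, 4.55], [0.19, 2.02], [-2.57, 2.57]. Speed limits (rad/s): [2.57, 2.57, 3.14, 3.14, 3.14, 3.14, 3.14].

## Interface

Orientations are given as a rotation vector (axis times angle).
In Python, from bench import env gives the robot as it stands. Calls block until the motion is done:
- env.movep(position, orientation): joint-space move of the TCP to a pose.
- env.servo_line(position, orientation=None, feed=0.15, until_force=None): straight line of the TCP; orientation=None keeps the orientation; feed is the mean speed in m/s. With until_force (N) it stops when the force on the tool has changed by that much, and returns True; else False.
- env.move_j(angles): joint-space move.
- env.command_gripper(opening): opening from 0.0 (shut) to 1.0 (fully open); the grip force is fixed at half the most; returns when the fingers have stopped.
- env.wait(seconds).
- env.ik(position, orientation): joint angles nearest the present ones, or None.
- env.sense(): the state.
- env.read_camera(name): name is "side" or "top" or "wrist"; returns a dict with "pixels" (400x640x3 uint8, red, green, blue), "depth" (400x640 float32, m along the optical axis (not along the pixel's ray), 0 where there is no reading), "intrinsics" (3x3 intrinsics, pixels), "distortion" ([k1, k2, p1, p2, k3] as OpenCV has them; the pictures are not rectified), "extrinsics" (4x4, takes a point from camera to world coordinates); the wrist camera has in their place "tool_from_camera" (4x4, takes a point from camera to tool coordinates, whose origin is the TCP and whose axes are the tool frame's). Camera axes: x right, y down, z forward; pixel columns grow to the right and rows downward; lengths in m; the calibration is good to about 2 mm. A picture is of the moment at which its call begins: read the wrist's pose just before it.
A pose or a line that the arm cannot do raises env.MotionError and nothing moves.
- env.close_job(): hands the job in, once; it reports no verdict.
The state is a dict: "clock": time; "qpos": joint angles; "joint_vel": joint speeds; "effort": joint torques, N m; "position": TCP position; "tcp_rot": TCP orientation; "ft_force": force on the tool from outside, world axes, zero at the start; "torque": the same for the moment, N m; "grip_width": opening from 0.0 (shut) to 1.0 (fully open).
Only numpy, scipy, OpenCV 4.12 (cv2) and the standard library are available. Lean on these libraries where they do the work, as an engineer would, in place of code of your own. Each camera call takes 0.05 s, during which the arm holds its last target. There are 200 camera calls.

## Task

Take the orange handle of the rail trolley and slide the hanging yellow work light out of its parking dock until it hangs over the red mark on the turntable. It swings when its foot slips over the keeper bar: damp the swing by moving the trolley, never by touching the light, its rod or its battery, and never let it swing wildly (past about 35 degrees) or hit the rail's end stops. When the light hangs plumb and practically still over the mark, and stays so for three seconds, let go of the handle without disturbing it, and leave the dock and the things on the bench where they are.

Things in the scene. Friction and masses are not known exactly. Their poses are not given: they have to be found in the camera images.
- gantry: overhead rail: round steel bar along the gantry's y axis on two grey posts (y = +-470 mm, 500 mm high), fixed. Origin on the bench under the middle of the rail, in the vertical plane in which the light swings; its x axis points away from the robot, its yaw is within 0.1 rad. The bar lies at x = -50 mm, z = 460 mm
- trolley (a joint): position (m) of the black trolley along the gantry's +y from the middle of the rail; 0 at the start, rubber end stops at +-0.36. Nominal trolley mass 0.8 kg, sliding friction 4 N plus 4 N per m/s: it stays where it is left, also under the swinging light
- handle_mid (a point): point to grip on the orange handle: an upright square bar 24 x 24 mm, z = 230 to 330 mm (this point: z = 290 mm), free at its top, faces along the gantry's x and y. It is rigid with the trolley, 190 mm on the robot's side of the light, on a dark arm coming down from the trolley. Grip its two y faces from above, tool pointing down, and slide along the gantry's y
- swing (a joint): swing angle (rad) of the light about its pivot on the trolley, 460 mm above the bench: 0 plumb, positive when the foot swings to the gantry's +y. Pendulum of effective length 0.70 m: angle'' = -(9.81*angle + trolley acceleration along +y)/0.70, period about 1.68 s, within 10 % as the battery's mass varies; hardly damped: left alone, a swing takes over a minute to die out
- lamp: the yellow lamp head, 110 mm across, 0.7 kg, with a black square rubber foot 30 x 30 mm below it, on an aluminium rod 12 mm thick, 0.1 kg; origin at the pivot (its mass centre 0.31 m below, underside of the foot 375 mm below), axes turn with the swing, z up along the rod
- battery: black battery pack with a yellow stripe on top of the rod, 75 x 90 x 60 mm, nominally 0.8 kg, a counterweight; origin at the pivot, axes turn with the swing, pack centre 130 mm up
- lamp_foot (a point): centre of the underside of the light's rubber foot; 85 mm above the bench when plumb
- dock: loose parking dock under the light: dark steel plate 140 x 150 x 20 mm, 3 kg, origin under its centre, with two red keeper bars along x (10 mm thick, at y = +-26 mm, tops at z = 95.5 mm). The foot hangs between them, 6 mm from each; pulled along the rail it is held by a bar until the light leans about 0.28 rad (trolley some 0.11 m out), then slips over and swings
- turntable: white turntable on a dark ring, fixed, 170 mm across, with a small wooden blank on it; on the gantry's +y or -y side, 180 to 270 mm from the dock, its centre in the light's swing plane. Origin at the centre of its underside
- mark (a point): centre of the red and white mark in the middle of the turntable, 35 mm above the bench, 50 mm below the foot's level
- tray: fixed blue parts tray 150 x 130 x 45 mm on the other side of the dock; not to be used
- glue: loose white glue bottle, 56 mm across, 130 mm tall, beyond the rail; bystander
- pin_cup: loose blue cup, 72 mm across, 75 mm tall, on the robot's side of the rail, low under the hand's path; bystander
- sanding_block: loose cork block 110 x 65 x 35 mm, on the robot's side of the rail, low under the hand's path; bystander
Not all that is in view belongs to the job. There is more than one size of the dock; the job needs the middle-sized.

How it is judged:
By the outcome, as a careful person would: the job done as asked, in the order asked, and still so for the second after the job is handed in, with the robot touching nothing.
It also fails if it takes over 54 s, if anything falls off the work surface, if the arm or the gripper's body presses on something with over 40 N, if the wrist force passes 120 N, or if a joint passes its speed limit or range.

## Working session

There is one attempt and no reset: what is moved stays moved. The work goes in short steps, each a Python script; the robot and the scene stay as the last script left them, time stands still between calls to the robot, and variables do not carry over. Pictures are saved under pics/ and viewed, about 8 in all and at most 12, crops included, and the job is handed in when it is done.

```bash
ls; mkdir -p pics; python3 - <<'E'
from bench import env
import cv2,numpy as np
for n in("side","top"):
    c=env.read_camera(n); np.savez(f"pics/{n}0.npz",**{k:v for k,v in c.items()})
    cv2.imwrite(f"pics/{n}0.png",c["pixels"][:,:,::-1])
    print(n,c["intrinsics"],c["distortion"],c["extrinsics"])
s=env.sense();print(s)
E
```

```text
pics
side [[459.49857153   0.         316.09673228]
 [  0.         459.49857153 202.42046012]
 [  0.           0.           1.        ]] [-0.04416886  0.          0.          0.          0.        ] [[-0.80188905  0.50725949 -0.31569252  1.01649591]
 [ 0.59739703  0.68914837 -0.41011134  0.71998511]
 [ 0.00952612 -0.51745756 -0.85565584  1.59133178]
 [ 0.          0.          0.          1.        ]]
top [[461.28050534   0.         321.77315767]
 [  0.         461.28050534 199.01082688]
 [  0.           0.           1.        ]] [-0.10870095  0.          0.          0.          0.        ] [[ 1.73472949e-04 -9.84468851e-01  1.75559255e-01  3.14691978e-01]
 [-9.99703421e-01 -4.44601610e-03 -2.39437269e-02  9.22529988e-02]
 [ 2.43523926e-02 -1.75503035e-01 -9.84177650e-01  1.47179107e+00]
 [ 0.00000000e+00  0.00000000e+00  0.00000000e+00  1.00000000e+00]]
{'clock': 0.1, 'qpos': array([ 1.60519853,  0.50173004, -0.42681491,  1.55135757,  0.22078323,
        1.13831585, -0.21031765]), 'joint_vel': array([-0.00026783, -0.00205827, -0.00050364, -0.00347195, -0.00052666,
        0.00020233, -0.00117405]), 'effort': array([-1.04743606e-02, -5.67869103e+01, -5.83786368e+00, -2.79919446e+01,
       -6.89536077e-02,  2.41392874e-02,  3.53161784e-05]), 'position': array([ 0.14725507, -0.63247321,  0.24459274]), 'tcp_rot': array([-2.45963028e+00,  1.95259079e+00,  2.09655392e-03]), 'ft_force': array([-0.31173868,  0.0481292 , -0.41621229]), 'torque': array([-0.02209277,  0.00250067, -0.02006526]), 'grip_width': 1.0001380694225768}
```

View pics/side0.png

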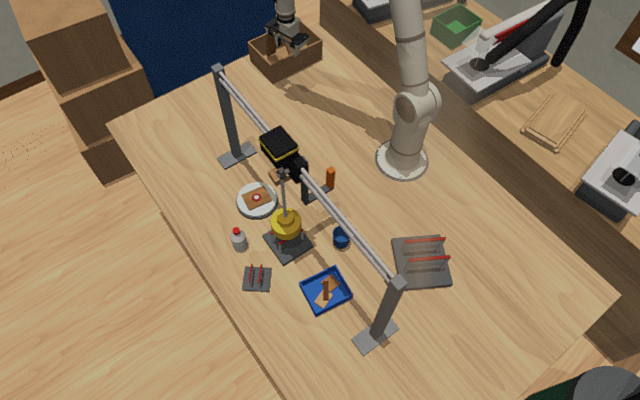

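View pics/top0.png

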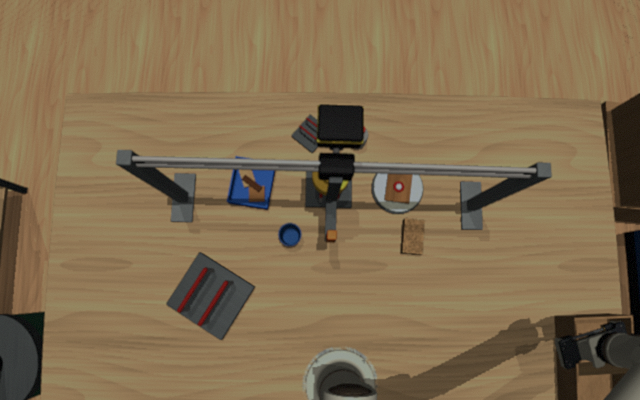

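Side view: light at (285,225) over the dock at (288,243); the turntable is at (257,200), the handle at (331,178) and the tray at (326,292). In the top view the handle top is at (331,236) and the mark at (398,187), so the turntable is on the world −y side.

Docks in the top view: small at (308,133), middle at (328,190) and large at (210,295). The middle one is meant, because it is under the light and between the turntable and tray. I'll measure these and confirm in one crop.

```bash
cat >h.py <<'E'
import numpy as np,cv2
def ray(c,uv):
    p=cv2.undistortPoints(np.float64(uv).reshape(-1,1,2),c["intrinsics"],c["distortion"]).reshape(-1,2)
    E=c["extrinsics"]; return E[:3,3],np.c_[p,np.ones(len(p))]@E[:3,:3].T
def onz(c,uv,z):
    o,d=ray(c,uv); return o+d*((z-o[2])/d[:,2])[:,None]
def bydepth(c,m):
    v,u=np.nonzero(m&(c["depth"]>0)); o,d=ray(c,np.c_[u,v]); return o+d*c["depth"][v,u][:,None]
def hsv(c): return cv2.cvtColor(np.ascontiguousarray(c["pixels"]),cv2.COLOR_RGB2HSV)
def mask(c,h0,h1,s=120,v=60,box=None):
    m=cv2.inRange(hsv(c),(h0,s,v),(h1,255,255))>0
    if box: k=np.zeros_like(m);k[box[1]:box[3],box[0]:box[2]]=1;m&=k
    return m
E
python3 - <<'E'
from h import *
T=dict(np.load("pics/top0.npz"));S=dict(np.load("pics/side0.npz"))
def st(n,P): print(n,len(P),"med",np.median(P,0).round(4),"lo",np.percentile(P,3,axis=0).round(4),"hi",np.percentile(P,97,axis=0).round(4))
st("handle top",bydepth(T,mask(T,3,16,150,120,(320,225,345,250))))
st("handle side",bydepth(S,mask(S,3,16,150,100,(320,160,345,195))))
P=bydepth(T,np.ones((400,640),bool))
# rail: points 0.45<z<0.49 away from trolley
r=P[(P[:,2]>.462)&(P[:,2]<.485)&(P[:,0]>.3)&(P[:,0]<.8)]
r=r[(np.abs(r[:,1]-np.median(r[:,1]))>.1)&(np.abs(r[:,1]-np.median(r[:,1]))<.4)]
st("rail",r); vx,vy,x0,y0=cv2.fitLine(np.float32(r[:,:2]),cv2.DIST_HUBER,0,.01,.01).ravel(); 
if vy<0: vx,vy=-vx,-vy
print("rail dir",vx,vy,"yaw",np.arctan2(-vx,vy),"pt",x0,y0)
# turntable white disc & mark
h=hsv(T); m=((h[...,0]<8)|(h[...,0]>172))&(h[...,1]>120)&(h[...,2]>90); k=np.zeros_like(m);k[175:200,385:412]=1;m&=k
v,u=np.nonzero(m);print("mark px",u.mean(),v.mean(),len(u),onz(T,[[u.mean(),v.mean()]],.035))
for n,c,b in(("T",T,(360,160,435,220)),("S",S,(230,175,285,225))):
    h=hsv(c);m=(h[...,1]<45)&(h[...,2]>150);k=np.zeros_like(m);k[b[1]:b[3],b[0]:b[2]]=1;m&=k
    cn=max(cv2.findContours(m.astype(np.uint8),0,1)[0],key=cv2.contourArea);e=cv2.fitEllipse(cv2.convexHull(cn));print(n,"disc",e,onz(c,[e[0]],.03))
h=hsv(S); m=((h[...,0]<8)|(h[...,0]>172))&(h[...,1]>120)&(h[...,2]>90); k=np.zeros_like(m);k[188:206,245:268]=1;m&=k
v,u=np.nonzero(m);print("mark S",u.mean(),v.mean(),len(u),onz(S,[[u.mean(),v.mean()]],.035))
st("lamp side",bydepth(S,mask(S,20,33,150,100,(265,205,305,245))))
st("batt top",bydepth(T,cv2.inRange(T["pixels"],(0,0,0),(45,45,45))[...]>0) if 0 else P[(P[:,2]>.58)&(P[:,2]<.66)&(abs(P[:,1]-.05)<.12)&(P[:,0]>.4)])
dk=P[(abs(P[:,2]-.02)<.006)&(P[:,0]>.45)&(P[:,0]<.8)&(abs(P[:,1]-.06)<.13)];st("plate",dk)
a=cv2.resize(S["pixels"][150:300,215:365],None,fx=3.6,fy=3.6,interpolation=3);cv2.imwrite("pics/crop.png",a[:,:,::-1])
E
```

```text
handle top 74 med [0.4301 0.0391 0.3298] lo [0.4201 0.029  0.3257] hi [0.4401 0.0491 0.3333]
handle side 69 med [0.4397 0.0439 0.3255] lo [0.4232 0.0278 0.2418] hi [0.4464 0.0531 0.333 ]
rail 1354 med [0.5623 0.1513 0.4686] lo [ 0.5512 -0.3385  0.4627] hi [0.5742 0.4246 0.4736]
rail dir 0.023592385 0.99972165 yaw -0.023594573 pt 0.5624086 0.050476845
mark px 398.0344827586207 186.24137931034483 58 [[ 0.61364678 -0.1870803   0.035     ]]
T disc ((380.7272033691406, 185.61428833007812), (11.765225410461426, 29.407691955566406), 3.94551157951355) [[ 0.61639861 -0.13203547  0.03      ]]
S disc ((255.4535675048828, 198.98968505859375), (33.121482849121094, 38.52151870727539), 89.77669525146484) [[ 0.62559869 -0.18448314  0.03      ]]
mark S 255.88235294117646 197.35294117647058 34 [[ 0.6213251  -0.18702032  0.035     ]]
lamp side 724 med [0.6372 0.0528 0.1766] lo [ 0.5807 -0.009   0.1412] hi [0.6759 0.09   0.2075]
batt top 1944 med [0.6124 0.0362 0.6189] lo [ 0.5811 -0.0068  0.5891] hi [0.6526 0.0788 0.6221]
plate 781 med [0.5866 0.0818 0.0188] lo [ 0.5473 -0.0355  0.0143] hi [0.7889 0.1405 0.0245]
```

View pics/crop.png

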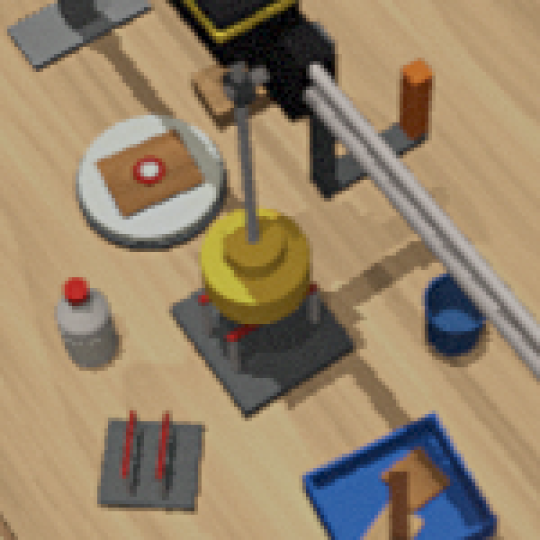

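The crop shows the middle dock under the lamp, with its red bars at crop (245,330) and (205,298). The mark is at crop (148,170). The small dock (crop (150,465)) and the large one off to the side are not the one. The measurements agree: handle at (0.430, 0.039), rail yaw −0.024, and mark 0.22 m along −y, inside the 180–270 mm range. Next is the approach.

```bash
cat >>h.py <<'E'
from scipy.spatial.transform import Rotation as R
yaw=-0.0236
gy=np.array([-np.sin(yaw),np.cos(yaw),0]); gx=np.array([np.cos(yaw),np.sin(yaw),0])
H0=np.array([.4305,.0391,.290])
def ori(s): return R.from_matrix(np.c_[s*gy,np.cross([0,0,-1],s*gy),[0,0,-1]]).as_rotvec()
E
python3 - <<'E'
from h import *; from bench import env
lo=np.array([-2.88,-.31,-1.54,.2,-1.41,.19,-2.57]);hi=np.array([2.88,2.03,1.56,2.42,4.55,2.02,2.57])
for s in(1,-1):
    for d in(0,-.1,-.2,-.28):
        q=env.ik(H0+d*gy,ori(s)); print(s,d,None if q is None else (np.round(q,2),np.minimum(q-lo,hi-q).min().round(2)))
    print(env.ik(H0+[0,0,.13],ori(s)),env.ik([.2,-.4,.42],ori(s)))
E
```

```text
1 0 (array([ 1.06,  0.16, -1.3 ,  1.99,  0.17,  1.11,  1.24]), np.float64(0.24))
1 -0.1 (array([ 1.35,  0.2 , -1.38,  1.99,  0.22,  1.12,  1.43]), np.float64(0.16))
1 -0.2 (array([ 1.42,  0.23, -1.25,  1.95,  0.25,  1.13,  1.62]), np.float64(0.29))
1 -0.28 (array([ 1.47,  0.32, -1.2 ,  1.88,  0.33,  1.16,  1.71]), np.float64(0.34))
[ 0.92732343 -0.06620994 -1.01067717  1.79179437 -0.05706079  1.38530718
  1.47536496] [-0.12344198 -0.14544842  1.07117237  1.8140054   0.12948015  1.39907257
  2.46820343]
-1 0 (array([ 0.27,  0.04, -0.43,  2.01,  0.02,  1.09, -1.76]), np.float64(0.35))
-1 -0.1 (array([ 1.2 ,  0.12, -1.18,  1.99,  0.13,  1.1 , -1.63]), np.float64(0.36))
-1 -0.2 (array([ 1.13,  0.14, -0.88,  1.95,  0.12,  1.11, -1.4 ]), np.float64(0.45))
-1 -0.28 (array([ 1.12,  0.19, -0.74,  1.89,  0.14,  1.12, -1.26]), np.float64(0.5))
[ 1.08218794 -0.08155485 -1.14417906  1.78983033 -0.07551799  1.3860873
 -1.64123671] [ 1.5687066  -0.01948544 -0.5086288   1.77432354 -0.00965601  1.38429696
 -0.53244731]
```

```bash
python3 - <<'E'
from h import *; from bench import env
s=env.sense();o=ori(-1)
env.servo_line(s["position"]+[0,0,.12],feed=.3)
env.movep([.2,-.4,.43],o)
env.movep(H0+[0,0,.14],o)
s=env.sense();print(s["clock"],s["position"],s["qpos"].round(2))
c=env.read_camera("wrist");cv2.imwrite("pics/w1.png",c["pixels"][:,:,::-1])
M=np.eye(4);M[:3,:3]=R.from_rotvec(s["tcp_rot"]).as_matrix();M[:3,3]=s["position"];c["extrinsics"]=M@c["tool_from_camera"]
m=mask(c,3,16,150,100);P=bydepth(c,m);print(len(P));t=P[P[:,2]>.322]
g=np.c_[(t-H0)@gx,(t-H0)@gy,t[:,2]];print(np.median(g,0),np.percentile(g,3,axis=0),np.percentile(g,97,axis=0))
E
```

```text
3.425 [0.43067196 0.03771428 0.42995293] [ 1.1  -0.09 -1.15  1.77 -0.08  1.41 -1.63]
934
[0.00289644 0.00041284 0.32914228] [-0.00818447 -0.01075636  0.32697314] [0.01262808 0.01096046 0.3306203 ]
```

View pics/w1.png

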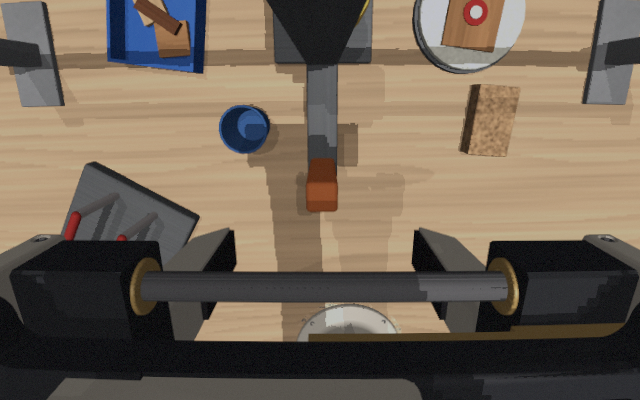

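The handle is centred within 1 mm across the jaws, 3 mm off along x. Lower, grip, and take a baseline swing reading.

```bash
cat >>h.py <<'E'
from bench import env
H0[:2]+=.002*gx[:2]
L0=np.array([.4305,.0391,0])+.190*gx   # under the pivot at trolley 0
def lampyz(c):
    m=mask(c,20,33,130,80,(150,100,400,320)).astype(np.uint8)
    cn=max(cv2.findContours(m,0,2)[0],key=cv2.contourArea); f=np.zeros_like(m);cv2.drawContours(f,[cv2.convexHull(cn)],-1,1,-1)
    v,u=np.nonzero(f);o,d=ray(c,[[u.mean(),v.mean()]]);d=d[0]
    p=o+d*(((L0-o)@gx)/(d@gx)); return (p-L0)@gy,p[2],len(u)
B=dict(y=0.,b=0.)
def tr(s=None): return ((s or env.sense())["position"]-H0)@gy   # trolley coordinate while gripped
def theta():
    s=env.sense();y,z,n=lampyz(env.read_camera("side"));return s["clock"],np.arctan2(y-tr(s),.46-z),n,z
def batt(c):
    P=bydepth(c,np.ones((400,640),bool)); g=P-L0; k=(P[:,2]>.56)&(P[:,2]<.66)&(abs(g@gx)<.07)&(g@gy<.16)&(g@gy>-.5); return np.median(g[k]@gy),k.sum()
E
python3 - <<'E'
from h import *
o=ori(-1)
env.servo_line(H0,o,feed=.12); s=env.sense();print(s["clock"],s["position"],s["ft_force"])
env.command_gripper(0.); s=env.sense();print(s["clock"],s["grip_width"]*92,s["position"]-H0,tr(s),s["ft_force"])
for i in range(3): print(theta())
print(batt(env.read_camera("top")))
E
```

```text
4.7917 [0.4330005  0.03915819 0.290599  ] [-0.38552969  0.26508682 -0.02440159]
5.85 24.070285319406096 [ 5.05703198e-06  1.44772986e-04 -1.46199649e-05] 0.00014485200668904334 [ 0.38041509  0.14338694 -0.51274567]
(5.85, np.float64(-0.028834378883856638), 825, np.float64(0.13332455712883173))
(5.9, np.float64(-0.0301609084088738), 825, np.float64(0.13231635207810766))
(5.95, np.float64(-0.02957787969949714), 823, np.float64(0.13262956772901768))
(np.float64(0.001435049301209634), np.int64(2031))
```

Gripped at 24.1 mm width; swing reading noise is under 1 mrad, with a baseline bias of −0.03. Next, pull out slowly, watch for the slip, then damp with two timed steps half a period apart.

```bash
cat >>h.py <<'E'
L=.70; W=np.sqrt(9.81/L); o=ori(-1); TGT=-.2215; XC=0.
from scipy.optimize import minimize_scalar
def samp(n):
    a=[]
    for i in range(n): a.append(theta())
    return np.array(a)
def fit(a,off=None,w=W):
    t=a[:,0]
    X=np.c_[np.cos(w*t),np.sin(w*t),np.ones(len(t))]; y=a[:,1].copy()
    if off is not None: y-=off; X=X[:,:2]
    k,*_=np.linalg.lstsq(X,y,rcond=None); r=np.std(y-X@k)
    return k[0]-1j*k[1],(k[2] if off is None else off),r      # theta=Re(z e^{iwt})
def damp(z,Rm,T=.55,sig=None,w=W,dry=False):
    A=abs(z);F=np.exp(-(w*T)**2/56); now=env.sense()["clock"]
    if sig is None: sig=-1 if Rm<0 else 1
    ph=(0 if sig>0 else np.pi)-np.angle(z); t1=ph/w
    while t1<now+T/2+.02: t1+=2*np.pi/w
    d1=(Rm+sig*A*L/F)/2; d2=(Rm-sig*A*L/F)/2; t2=t1+np.pi/w
    x0=tr(); print("A %.3f d1 %.3f d2 %.3f wait %.2f"%(A,d1,d2,t1-T/2-now))
    if abs(d1)>.2 or abs(d2)>.12 or dry: print("refused");return
    for x,d,t in((x0+d1,d1,t1),(x0+d1+d2,d2,t2)):
        n=env.sense()["clock"]; env.wait(max(0,t-T/2-n))
        c0=env.sense()["clock"]; env.servo_line(H0+x*gy,o,feed=abs(d)/T); print("move %.3f start err %.3f dur %.3f"%(d,c0-(t-T/2),env.sense()["clock"]-c0),tr())
E
python3 - <<'E'
from h import *
c0=env.sense()["clock"]; env.servo_line(H0-.130*gy,o,feed=.1); s=env.sense(); print("pull",s["clock"]-c0,tr(s),s["ft_force"])
a=samp(8); print(a[:,:3].round(3).tolist())
z,_,r=fit(a,-.0295); print(abs(z),np.angle(z),r)
np.save("a1.npy",a)
if .12<abs(z)<.4 and r<.02 and a[:,1].min()<.15:
    damp(z,TGT-tr()); a=samp(16); np.save("a2.npy",a); z,of,r=fit(a); print(a[:,1].round(3),abs(z),of,r,env.sense()["clock"])
E
```

```text
pull 1.4500000000000002 -0.13020144983152845 [ 2.89366777 -0.83296383 -3.07240788]
[[7.5, -0.097, 746.0], [7.55, -0.147, 742.0], [7.6, -0.195, 755.0], [7.65, -0.233, 738.0], [7.7, -0.267, 734.0], [7.75, -0.292, 725.0], [7.8, -0.308, 740.0], [7.85, -0.314, 733.0]]
0.2845790057449277 -1.1331780902706186 0.0006963653899023238
A 0.285 d1 -0.153 d2 0.062 wait 1.36
move -0.153 start err -0.001 dur 0.700 -0.2848909618835863
move 0.062 start err 0.002 dur 0.700 -0.2200409892293277
[-0.047 -0.046 -0.045 -0.04  -0.036 -0.036 -0.035 -0.033 -0.029 -0.026
 -0.027 -0.024 -0.024 -0.025 -0.02  -0.024] 0.013108512598494774 -0.03600624458215925 0.0013740364377316865 11.6
```

```bash
python3 - <<'E'
from h import *
a=samp(32); z,of,r=fit(a); print(abs(z),np.angle(z),of,r,tr(),env.sense()["clock"])
if abs(z)>.004:
    damp(z,TGT-tr(),T=.4); a=samp(30); z,of,r=fit(a); print(abs(z),of,r,tr(),env.sense()["clock"],env.sense()["ft_force"])
for n in("side","top"):
    c=env.read_camera(n); np.savez(f"pics/{n}1.npz",**c)
    cv2.imwrite(f"pics/{n}1.png",c["pixels"][:,:,::-1])
    if n=="top": print(batt(c))
S=cv2.imread("pics/side1.png")[130:300,200:400];T=cv2.imread("pics/top1.png")[80:280,220:460]
S=cv2.resize(S,(400,340),interpolation=3);T=cv2.resize(T,(400,333),interpolation=3);cv2.imwrite("pics/both1.png",np.hstack([S[:333],T]))
E
```

```text
0.012237663998753647 1.1850672868115006 -0.03673414544574244 0.0016664901252518866 -0.2202342125943113 13.2
A 0.012 d1 -0.005 d2 0.004 wait 0.55
move -0.005 start err 0.000 dur 0.450 -0.22454474458926954
move 0.004 start err 0.003 dur 0.550 -0.22256869047984645
0.0019219570813242299 -0.03779468243597295 0.0007468730747476884 -0.22256658992671094 16.6417 [ 6.25483189 -3.1213228  -6.76067448]
(np.float64(-0.21493579106293478), np.int64(2078))
```

View pics/both1.png

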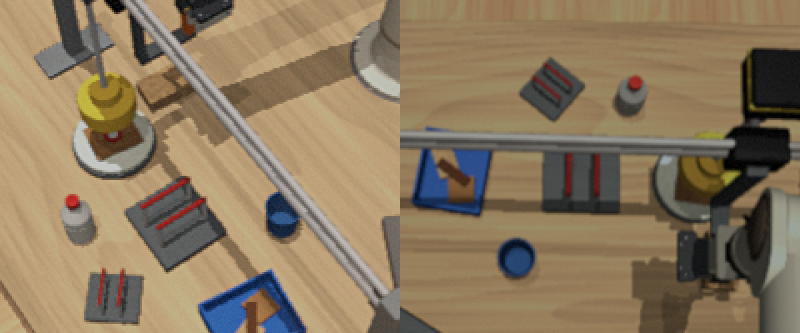

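The light hangs over the turntable with swing amplitude 0.002 rad. The dock is still in place with its bars visible, at side crop (175,222), and the bystanders are unmoved. I'll check alignment, hold for 3 s, then release.

```bash
python3 - <<'E'
from h import *
T=dict(np.load("pics/top1.npz"));h=hsv(T)
m=((h[...,0]<8)|(h[...,0]>172))&(h[...,1]>120)&(h[...,2]>70);k=np.zeros_like(m);k[165:210,310:350]=1
m&=k;_,lab,st,ce=cv2.connectedComponentsWithStats(m.astype(np.uint8));b=[i for i in range(1,len(st)) if st[i,4]>20]
for i in b: p=onz(T,[ce[i]],.0955)[0]-L0;print("bar",st[i,4],p@gx,p@gy)
p=np.array([.6174,-.187,0])-L0;print("mark",p@gx,p@gy,"trolley",tr())
t0=env.sense()["clock"];a=samp(34);env.wait(1.6);b=samp(4);a=np.vstack([a,b]);z,of,r=fit(a);s=env.sense();print("hold",s["clock"]-t0,abs(z),of,r,tr(s))
if abs(z)<.005:
    env.command_gripper(.55);env.wait(.3);print(env.sense()["grip_width"]*92,env.sense()["clock"])
    p=env.sense()["position"];y0=tr(s)
    a=[];
    for i in range(12):
        cl=env.sense()["clock"];y,zz,n=lampyz(env.read_camera("side"));a.append([cl,np.arctan2(y-y0,.46-zz)])
    print(np.array(a)[:,1].round(4),env.sense()["ft_force"])
E
```

```text
bar 74 -0.013718153534748662 0.026451098893956342
bar 72 -0.013055891111706078 -0.025491348426487644
mark 0.0021834191980853617 -0.22162660802650247 trolley -0.22255422054362586
hold 3.5 0.00201004464199074 -0.03740701659390768 0.0009769652112925342 -0.2225728661796181
50.622038749794086 21.1917
[-0.0354 -0.0362 -0.0353 -0.0366 -0.0344 -0.0366 -0.0346 -0.0352 -0.0364
 -0.0363 -0.0376 -0.0368] [ 0.08406268 -0.13092597 -0.72052398]
```

```bash
python3 - <<'E'
from h import *
y0=-.22257;p=env.sense()["position"]
env.servo_line(p+[0,0,.11],o,feed=.12);env.servo_line(p+[-.05,0,.13],o,feed=.12)
a=[]
for i in range(34):
    cl=env.sense()["clock"];c=env.read_camera("side");y,zz,n=lampyz(c);a.append([cl,np.arctan2(y-y0,.46-zz)])
a=np.array(a);z,of,r=fit(a);print(abs(z),of,r,env.sense()["clock"],env.sense()["position"],env.sense()["ft_force"])
t=env.read_camera("top");P=bydepth(c,mask(c,3,16,150,100,(240,120,320,190)));P=P[(P[:,2]>.322)&(P[:,2]<.34)];g=(P-H0)@gy;print("handle",len(P),np.median(g),batt(t))
S=cv2.resize(c["pixels"][100:300,180:420],(480,400),interpolation=3);cv2.imwrite("pics/end.png",S[:,:,::-1])
E
```

```text
0.0016864593596118414 -0.03747753797388517 0.0008055470848131471 25.1583 [ 0.37725597 -0.18239626  0.41998792] [-0.24847628 -0.63136128  0.44699102]
handle 36 -0.21990317263663273 (np.float64(-0.21500005003028788), np.int64(2076))
```

View pics/end.png

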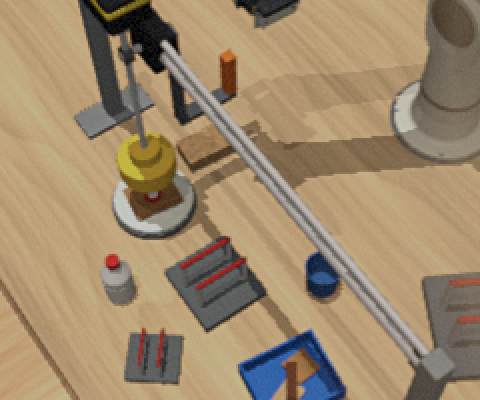

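The handle (228,75) is free, the light (147,165) hangs over the mark (152,197), and the dock and bystanders are in place. Handing in.

```bash
python3 -c "
from bench import env
env.close_job()"
```

```text
the job is handed in; nothing more can be done
```

The light hangs still over the red mark, the handle is released, and the job was handed in at about 25 s of the 54 s allowed.

**What I did:** I gripped the orange handle and pulled the trolley 0.13 m until the foot slipped over the keeper bar, which left a swing of 0.285 rad (about 16°). I cancelled it with two timed trolley steps, then a small second pair. After that I held still for 3.5 s, opened the jaws and backed away upwards.

**Last checks:**
- **Swing:** the last reading, with the robot clear, was about 0.0017 rad, less than 1 mm at the foot. It was 0.0020 rad during the hold before release.
- **Position:** the trolley stood at −0.2226 m against the mark at −0.2216 m, so about 1 mm off.
- **Dock:** measured after the slip, it was within 1 mm of its starting place. The bystanders look unmoved.

**Disagreements and unknowns:**
- **Trolley position:** after release, two rougher camera readings put the trolley 3 mm (handle) and about 6–8 mm (battery) short of what the arm's own position gave. I put this down to the viewing angle. The battery reading was the same before and after release, so letting go did not move it.
- **Plumb reading:** it carries a camera bias that drifted from −0.030 to −0.037 rad along the rail, so I took plumb as the middle of the swing.
- **Second swing:** the first damping step came one period later than ideal, so the foot swung back towards the dock once. I did not watch that moment, but the swing and dock readings afterwards show no sign of a knock.

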